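Build a sieve column on the shaker

ROBOT

A 7-joint arm with a two-finger parallel gripper is mounted at the origin on the work surface. World frame = base frame: x ahead of the robot, y to its left, z up, the work surface at z = 0. Lengths are in m, angles in rad, forces in N, time in s.
With the tool pointing down it reaches from about 0.425 to 0.925 m from the base axis. Payload 6.8 kg.
Tool frame: the origin (TCP) lies at the very end of the fingers, on their centre line; the grasp point (between the pads) lies 19 mm behind it; z points along the fingers, y is the line along which they close (so a half turn about z gives the same grasp; the last joint's range is limited). The gripper opens to 85 mm and grips with 20 to 120 N. Pads are 22 mm wide; open, the fingers measure 114 mm over their backs; the gripper's body (76 mm by 85 mm) begins 54 mm behind the grasp point. The pads swing forward as they close: fully open they stand 13 mm farther back than shut.
Start: joints at [-1.333, 0.477, 0.022, 1.555, -0.011, 1.109, -0.083], TCP at [0.229, 0.635, 0.231] pointing down, gripper open.
Joint ranges: [-2.96, 2.96], [-0.34, 2.1], [-1.41, 1.46], [0.24, 2.44], [-1.37, 4.51], [0.17, 1.92], [-2.96, 2.96]. Speed limits (rad/s): [2.39, 2.39, 3.14, 3.14, 3.14, 3.14, 3.14].

INTERFACE

Orientations are given as a unit quaternion [x, y, z, w].
In Python, from cell import manip, cams, nets gives the robot as it stands.
- The arm moves only by the shell command python3 -m crank 'ROWS' [FORCE]. ROWS is JSON, one flat list of numbers, 7 for each row, row after row: the shift along the tool's x, y, z in cm, then the turn, a rotation vector about the tool's x, y, z in degrees, then the opening, from 0 (shut) to 1 (fully open). In form: [x, y, z, wx, wy, wz, grip, x, y, z, wx, wy, wz, grip, ...]. A call has 1 to 12 rows; each row is the pose to reach, as a shift and turn from the pose commanded when the call began, along the tool's axes at that moment; what a row does not reach only later rows make up. A row lasts 1/8 s, in which the tool goes at most 62.5 mm and 10.7 degrees, less where a joint would pass 70% of its speed; a pose out of reach is approached as far as the arm can. A call with a gripper value outside its range is refused whole. The fingers move at their own pace and stop on an object; FORCE is the grip in N (left out, the last holds). Time passes only in rows, so rows that repeat a pose let the fingers close. It gives the time, the measured TCP pose, the force, the opening and the grip force at its end, in the units of the state.
- manip.read_state(): the state, without advancing time (a new reading comes with each control period).
- cams.capture(name): name is "scene" or "side" or "wrist"; returns the picture (420x560x3 uint8, blue, green, red); there is no depth.
- cams.calibration(name): a dict with "intrinsics" (3x3 intrinsics, pixels), "pose" (4x4, takes a point from camera to world coordinates). Camera axes: x right, y up, looking along -z (the intrinsics and any distortion apply to the point x, -y, -z); pixel columns grow to the right and rows downward; lengths in m; the calibration is good to about 2 mm. The wrist camera is an equidistant fisheye: a pixel r from the principal point sees the ray r / f radians off the axis. A picture is of the moment at which its call begins: read the wrist's pose just before it. calibration takes no time and is no camera call; for the wrist camera it gives the pose at the moment of the call.
- manip.job_done(): hands the job in; it is judged then, once.
Trained networks look in the newest picture that a camera, given by its name, has taken for a name from the list of things; names that differ only in an ending like _2 or _b are one class to them, and where a whole thing is asked for, a point or a joint stands for the part that bears it (a point fixed in the world has none). Each returns a list of dicts, best first, with "score" (0 to 1); they miss things now and then, are a little off and sometimes report something else, mostly with a low value. They report only what shows in the picture. A call takes as long as a camera call.
- nets.find_in(camera, query): "position" ([x, y, z] in m, in the coordinates of the camera as it stood for that picture, good to about 4 mm: the middle of the surface that is visible of it).
- nets.landmark_of(camera, query): "position" ([x, y, z] in m, in the coordinates of the camera as it stood for that picture, good to about 4 mm: a listed point, or the origin of a listed thing).
The state is a dict: "time": time; "joint_positions": joint angles; "qd": joint speeds; "effort": joint torques, N m; "tcp_pos": TCP position; "orientation": TCP orientation; "ft_force": force on the tool from outside, world axes, zero at the start; "torque": the same for the moment, N m; "width": opening from 0.0 (shut) to 1.0 (fully open); "grasp_force": force on a finger pad.
Only numpy, scipy, OpenCV 4.12 (cv2) and the standard library are available. Lean on these libraries where they do the work, as an engineer would, in place of code of your own. Each camera call takes 0.05 s, during which the arm holds its last target. There are 200 camera calls.

TASK

Build the test-sieve column on the sieve shaker, from the bottom up: first the collecting pan in the shaker's collar, then the fine sieve, then the coarse sieve, and the lid on top. Each piece must sit upright and fully home in the one beneath it; let go of them all at the end. Leave the other things on the bench where they are.

Things in the scene. Friction and masses are not known exactly. Their poses are not given: they have to be found in the camera images.
- pan_center (a point): Collecting pan: round steel cup, 60 mm outside diameter, 48 mm high, with a smooth solid floor deep inside (36 mm below the rim). Below, a tapered skirt (50 mm diameter, 43 at the foot, 6 mm high); straight wall above; rim 54 mm inside. This point is its centre, 24 mm above its foot; z up along its axis. Loose, stands upright on the bench, about 0.11 to 0.22 kg.
- fine_sieve_center (a point): Fine sieve: round steel sieve, 60 mm outside diameter, 56 mm high, with a close wire mesh (3 mm pitch) across it 16 mm below the rim. Below, a tapered skirt (50 mm diameter, 43 at the foot, 6 mm high); straight wall above; rim 54 mm inside. This point is its centre, 28 mm above its foot; z up. Loose, upright on the bench, 0.1 to 0.21 kg.
- coarse_sieve_center (a point): Coarse sieve: round steel sieve, 60 mm outside diameter, 66 mm high (the tallest piece), with a wide grid (10 mm pitch, bars 2.4 mm wide) across it 16 mm below the rim. Below, a tapered skirt (50 mm diameter, 43 at the foot, 6 mm high); straight wall above; rim 54 mm inside. This point is its centre, 33 mm above its foot; z up. Loose, upright on the bench, 0.12 to 0.24 kg.
- lid_knob (a point): Lid: steel disc, 60 mm diameter and 6 mm thick, with the same skirt below (50 mm diameter, 43 mm at the foot, 6 mm high) and an upright black knob in the middle: 22 mm diameter, its top 46 mm above the lid's foot, standing 34 mm above the disc. This point is on the knob's axis 36 mm above the foot (10 mm below the knob's top), where to grip it; z up. Loose, upright on the bench, 0.08 to 0.17 kg.
- shaker_seat (a point): Sieve shaker: low white fixed machine, 140 x 150 mm, the only one with a round deck (112 mm wide, 40 mm above the bench). On it a raised collar, 60 mm outside, 54 mm inside, 8 mm high; this point is the centre of its top, 48 mm above the bench; z up. A piece is home when its skirt is inside the collar or rim below and its shoulder rests on it: its foot is then 6 mm below that rim.
- cork_ring: Cork flask ring, 60 mm diameter, 22 mm high, loose; leave it alone. Origin under its centre.
- beaker: Small glass beaker, 48 mm diameter, 55 mm high, loose; leave it alone. Origin under its centre.

How it is judged:
On the way, in this order (a step that is already met when the one before it is completed fails the run):
1. the pan is seated in the shaker's collar (horizontal distance between pan_center and shaker_seat below 0.006 m and z of pan_center in the frame of shaker_seat between 0.015 and 0.021 m and angle between pan_center's own z axis and vertical below 0.06 rad), for 0.2 s.
2. the fine sieve is seated on the pan (all of step 1 and horizontal distance between fine_sieve_center and pan_center below 0.006 m and z of fine_sieve_center in the frame of pan_center between 0.043 and 0.049 m and angle between fine_sieve_center's own z axis and vertical below 0.06 rad), for 0.2 s.
3. the coarse sieve is seated on the fine sieve (all of step 2 and horizontal distance between coarse_sieve_center and fine_sieve_center below 0.006 m and z of coarse_sieve_center in the frame of fine_sieve_center between 0.052 and 0.058 m and angle between coarse_sieve_center's own z axis and vertical below 0.06 rad), for 0.2 s.
4. the lid is seated on the coarse sieve (all of step 3 and horizontal distance between lid_knob and coarse_sieve_center below 0.006 m and z of lid_knob in the frame of coarse_sieve_center between 0.06 and 0.066 m and angle between lid_knob's own z axis and vertical below 0.06 rad), for 0.2 s.
At the end, for the whole second after the job is handed in: Pan in the shaker's collar, fine sieve on the pan, coarse sieve on the fine sieve, lid on the coarse sieve: each within 6 mm of the axis of the one beneath, within 3 mm of its fully seated height, upright within 0.06 rad, and at rest (under 0.02 m/s) (all of step 4 and linear speed of each of pan, fine_sieve, coarse_sieve, lid below 0.02 m/s); the robot touches nothing.
It fails at once if a bystander (cork ring or beaker) is pushed more than 25 mm (distance of any of cork_ring, beaker from where it was at the start of the episode above 0.025 m).
It also fails if it takes over 112 s, if anything falls off the work surface, if the arm or the gripper's body presses on something with over 40 N, if the wrist force passes 120 N, or if a joint passes its speed limit or range.

## Working session

There is one attempt and no reset: what is moved stays moved. The work goes in short steps, Python scripts to look and compute and a shell command to move; the robot and the scene stay as the last step left them, time stands still between calls to the robot, and variables do not carry over. Pictures are saved under pics/ and viewed, at most 14 in all, crops included, and the job is handed in when it is done.

```bash
mkdir -p pics; ls; cat > h.py <<'E'
import numpy as np, cv2
from scipy.spatial.transform import Rotation as R
from cell import manip, cams, nets
P=["pan_center","fine_sieve_center","coarse_sieve_center","lid_knob","shaker_seat","cork_ring","beaker"]
def look(cam,names=P,f=None,save=None):
    T=cams.calibration(cam)["pose"]; T=np.array(T); im=cams.capture(cam)
    if save: cv2.imwrite("pics/"+save,im)
    out={}
    for n in names:
        for d in nets.landmark_of(cam,n)[:2]:
            p=T[:3,:3]@np.array(d["position"])+T[:3,3]
            print(cam,n,round(d["score"],2),(p*1000).round(0))
    return im
def st():
    s=manip.read_state(); print(round(s["time"],2),np.round(s["tcp_pos"],4),np.round(s["orientation"],3),np.round(s["ft_force"],1),round(s["width"],3),round(s["grasp_force"],1)); return s
def rel(p):
    s=manip.read_state(); r=R.from_quat(s["orientation"])
    return (r.inv().apply(np.array(p)-s["tcp_pos"])*100).round(2)
E
python3 - <<'E'
from h import *
s=st(); print(R.from_quat(s["orientation"]).as_matrix().round(3))
a=look("scene",save="s0.png"); b=look("side",save="d0.png")
st()
E
```

```text
pics
0.0 [0.2286 0.6345 0.2303] [ 0.172  0.985 -0.001 -0.   ] [-0.2  0.7 -0.8] 1.002 0.0
[[-0.941  0.339 -0.001]
 [ 0.339  0.941 -0.002]
 [-0.    -0.002 -1.   ]]
scene pan_center 0.7 [456.  80.  22.]
scene fine_sieve_center 0.7 [339. 308.  27.]
scene coarse_sieve_center 0.63 [425. -89.  32.]
scene lid_knob 0.83 [ 380. -265.   35.]
scene shaker_seat 0.56 [655.  -4.  43.]
scene cork_ring 0.95 [ 553. -156.   -1.]
scene cork_ring 0.21 [455.  78.  19.]
scene beaker 0.88 [561. 154.  -4.]
side pan_center 0.89 [454.  81.  23.]
side fine_sieve_center 0.97 [342. 318.  30.]
side coarse_sieve_center 0.6 [431. -85.  33.]
side lid_knob 0.96 [ 382. -266.   33.]
side lid_knob 0.35 [455.  80.  24.]
side shaker_seat 0.74 [654.  -2.  49.]
side cork_ring 0.58 [ 552. -158.    1.]
side beaker 0.89 [566. 161.  -1.]
0.8 [0.2288 0.6351 0.2313] [ 0.172  0.985  0.    -0.   ] [0.5 0.4 0. ] 1.0 0.0
```

View pics/s0.png

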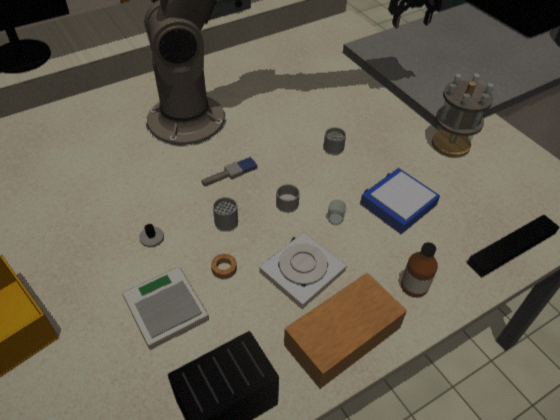

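View pics/d0.png

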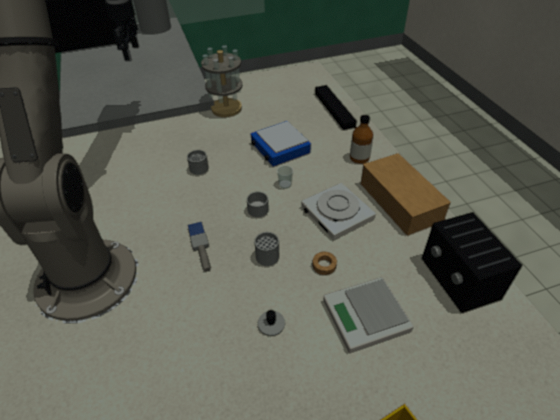

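The scene view shows the coarse sieve at (226,213), pan (288,198), fine sieve (335,140), lid (151,235), and the shaker collar (303,265). The side view matches these, and the network positions agree with both. I'll hover over the pan next.

```bash
python3 -c "
from h import *
print(rel([.455,.0805,.17]))"
```

```text
[-40.08 -44.5    6.13]
```

```bash
python3 -m crank '[-40.1,-44.5,6.1,0,0,0,1,-40.1,-44.5,6.1,0,0,0,1,-40.1,-44.5,6.1,0,0,0,1,-40.1,-44.5,6.1,0,0,0,1,-40.1,-44.5,6.1,0,0,0,1,-40.1,-44.5,6.1,0,0,0,1,-40.1,-44.5,6.1,0,0,0,1,-40.1,-44.5,6.1,0,0,0,1,-40.1,-44.5,6.1,0,0,0,1,-40.1,-44.5,6.1,0,0,0,1,-40.1,-44.5,6.1,0,0,0,1,-40.1,-44.5,6.1,0,0,0,1]' 40
python3 - <<'E'
from h import *
st(); look("wrist",["pan_center","coarse_sieve_center","shaker_seat"],save="w1.png"); st()
E
```

```text
time: 2.3
tcp_pos: [0.4551, 0.0813, 0.1704]
orientation: [0.172, 0.985, 0.0, 0.0]
ft_force: [-0.1, -0.1, 0.4]
width: 0.998
grasp_force: 0.0
2.3 [0.4551 0.0813 0.1704] [0.172 0.985 0.    0.   ] [-0.1 -0.1  0.4] 0.998 0.0
wrist pan_center 0.74 [455.  78.  26.]
wrist coarse_sieve_center 0.68 [425. -88.  35.]
2.5 [0.455  0.0818 0.1704] [0.171 0.985 0.    0.   ] [ 0.5  0.1 -0.5] 0.999 0.0
```

View pics/w1.png

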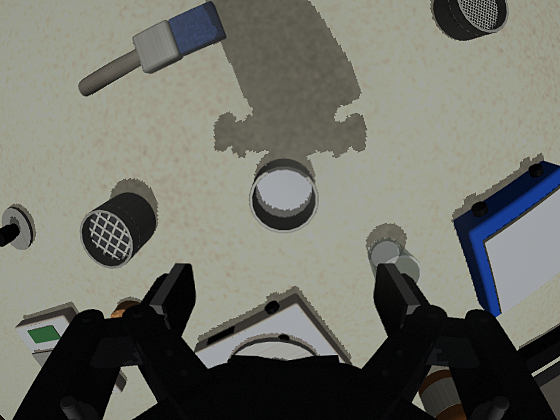

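The picture confirms the pan: plain floor, rim centred near (283,195), with open space on both sides for the fingers. I'll refine its position with a rim fit.

```bash
cat >> h.py <<'E'
def proj(cam,X,T,K):
    q=(X-T[:3,3])@T[:3,:3]; x,y,z=q[:,0],-q[:,1],-q[:,2]
    if cam!="wrist": return np.c_[K[0,0]*x/z+K[0,2],K[1,1]*y/z+K[1,2]]
    r=np.hypot(x,y); th=np.arctan2(r,z); return np.c_[K[0,0]*th*x/r+K[0,2],K[1,1]*th*y/r+K[1,2]]
def rim(c,z,cam="wrist",span=.012,ro=.030,ri=.027):
    """fit the bright rim ring (ri..ro) at height z near c; returns xy"""
    C=cams.calibration(cam); T=np.array(C["pose"]); K=np.array(C["intrinsics"]); g=cv2.cvtColor(cams.capture(cam),cv2.COLOR_BGR2GRAY).astype(np.float32)
    a=np.linspace(0,2*np.pi,120,endpoint=False); u=np.c_[np.cos(a),np.sin(a),0*a]
    def sc(p):
        f=lambda r: cv2.remap(g,*[v.astype(np.float32).reshape(1,-1) for v in proj(cam,np.array([p[0],p[1],z])+r*u,T,K).T],cv2.INTER_LINEAR)[0]
        m=f((ro+ri)/2); return np.mean(np.clip(np.abs(m-f(ri-.0015)),0,40)+np.clip(np.abs(m-f(ro+.0015)),0,40))
    S=np.arange(-span,span+1e-6,.0005); V=np.array([[sc((c[0]+i,c[1]+j)) for j in S] for i in S])
    k=np.unravel_index(V.argmax(),V.shape); p=np.array([c[0]+S[k[0]],c[1]+S[k[1]],z]); print("rim",p.round(4),"score",V.max().round(1),"median",np.median(V).round(1))
    return p,T,K
def draw(p,T,K,im,r=(.03,.027),cam="wrist"):
    a=np.linspace(0,2*np.pi,200)
    for q in r:
        for x,y in proj(cam,p+q*np.c_[np.cos(a),np.sin(a),0*a],T,K): cv2.circle(im,(int(round(x*2)),int(round(y*2))),0,(0,0,255),-1)
E
python3 - <<'E'
from h import *
p,T,K=rim([.455,.079],.048)
im=cv2.resize(cams.capture("wrist"),None,fx=2,fy=2); draw(p,T,K,im)
cv2.imwrite("pics/c1.png",im[250:550,400:750])
print(rel([p[0],p[1],.011]))
E
```

```text
rim [0.4555 0.0785 0.048 ] score 63.0 median 27.6
[-0.14 -0.26 15.94]
```

View pics/c1.png

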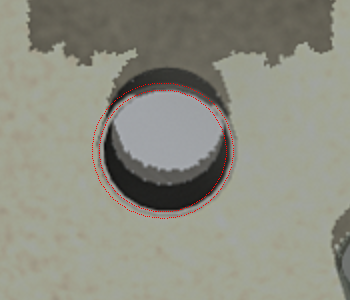

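The drawn circle follows the pan rim (centre about (165,150) in the crop), so I'll descend and grip.

```bash
python3 -m crank '[-0.1,-0.3,8,0,0,0,1,-0.1,-0.3,12,0,0,0,1,-0.1,-0.3,15.9,0,0,0,1,-0.1,-0.3,15.9,0,0,0,1,-0.1,-0.3,15.9,0,0,0,0.6,-0.1,-0.3,15.9,0,0,0,0.6,-0.1,-0.3,15.9,0,0,0,0.5,-0.1,-0.3,15.9,0,0,0,0.5,-0.1,-0.3,15.9,0,0,0,0.5,-0.1,-0.3,15.9,0,0,0,0.5,-0.1,-0.3,15.9,0,0,0,0.5]' 40
```

```text
time: 3.98
tcp_pos: [0.4568, 0.0781, 0.0134]
orientation: [0.172, 0.985, 0.001, 0.002]
ft_force: [-1.7, 0.9, 6.7]
width: 0.685
grasp_force: 42.9
```

```bash
python3 -m crank '[0,0,-6,0,0,0,0.5,0,0,-12,0,0,0,0.5,0,0,-18,0,0,0,0.5,0,0,-18,0,0,0,0.5]'; python3 -c "
from h import *
print(rel([.6545,-.003,.20]))"
```

```text
time: 4.47
tcp_pos: [0.4583, 0.0782, 0.1968]
orientation: [0.172, 0.985, 0.003, 0.005]
ft_force: [0.4, -0.3, -2.2]
width: 0.691
grasp_force: 45.1
[-21.21  -0.98  -0.15]
```

```bash
python3 -m crank '[-21.2,-1,0,0,0,0,0.5,-21.2,-1,0,0,0,0,0.5,-21.2,-1,0,0,0,0,0.5,-21.2,-1,0,0,0,0,0.5,-21.2,-1,0,0,0,0,0.5,-21.2,-1,0,0,0,0,0.5,-21.2,-1,0,0,0,0,0.5]'; python3 - <<'E'
from h import *
st(); look("wrist",["shaker_seat","pan_center"],save="w2.png"); rim([.6545,-.003],.048); st()
E
```

```text
time: 5.35
tcp_pos: [0.6501, -0.003, 0.1912]
orientation: [0.172, 0.985, 0.0, -0.001]
ft_force: [-0.0, -0.2, -2.6]
width: 0.686
grasp_force: 45.1
5.35 [ 0.6501 -0.003   0.1912] [ 0.172  0.985  0.    -0.001] [-0.  -0.2 -2.6] 0.686 45.1
wrist shaker_seat 0.93 [656.  -2.  47.]
wrist pan_center 0.64 [649.  -3. 203.]
rim [ 0.654 -0.003  0.048] score 35.1 median 13.8
5.55 [ 0.6508 -0.0035  0.1916] [0.172 0.985 0.    0.   ] [-0.   0.4 -2.5] 0.691 45.1
```

View pics/w2.png

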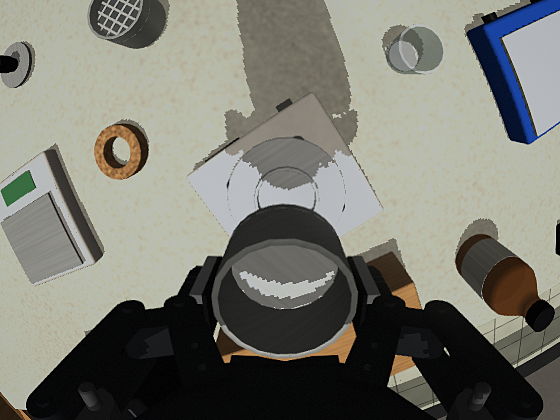

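The pan is held centred and upright, with the collar visible just behind it near (286,190). I'll measure the held offset.

```bash
python3 - <<'E'
from h import *
s=st(); c=s["tcp_pos"]; p,_,_=rim([c[0],c[1]],c[2]+.0346); print("offs mm",(p-c)*1000); t=np.array([.6545,-.003,.0])
o=p-c;o[2]=0
print(rel(t-o+[0,0,.07]),rel(t-o+[0,0,.0554]))
E
```

```text
5.55 [ 0.6508 -0.0035  0.1916] [0.172 0.985 0.    0.   ] [-0.   0.4 -2.5] 0.691 45.1
rim [ 0.6503 -0.0035  0.2262] score 71.1 median 30.0
offs mm [-5.00000000e-01  1.04083409e-14  3.46000000e+01]
[-0.36  0.19 12.15] [-0.36  0.19 13.61]
```

```bash
python3 -m crank '[-0.35,0.2,6,0,0,0,0.5,-0.35,0.2,10,0,0,0,0.5,-0.35,0.2,11.5,0,0,0,0.5,-0.35,0.2,11.5,0,0,0,0.5,-0.35,0.2,11.5,0,0,0,0.5]'; python3 -c "
from h import *
print(rel([.655,-.003,.0554]))"
```

```text
time: 6.22
tcp_pos: [0.6567, -0.0034, 0.0783]
orientation: [0.172, 0.985, 0.0, 0.002]
ft_force: [0.5, -0.2, -1.0]
width: 0.688
grasp_force: 45.1
[ 0.18 -0.02  2.29]
```

```bash
python3 -m crank '[0.15,0,0.8,0,0,0,0.5,0.15,0,1.4,0,0,0,0.5,0.15,0,1.8,0,0,0,0.5,0.15,0,2.1,0,0,0,0.5,0.15,0,2.3,0,0,0,0.5,0.15,0,2.3,0,0,0,0.5]'; python3 -c "
from h import *
print(rel([.655,-.003,.0554]))"
```

```text
time: 6.98
tcp_pos: [0.6552, -0.0031, 0.0554]
orientation: [0.172, 0.985, 0.0, 0.001]
ft_force: [-1.3, -0.6, 13.3]
width: 0.689
grasp_force: 46.3
[0.02 0.01 0.  ]
```

It's at the seated height with contact force. Release and go up.

```bash
python3 -m crank '[0.15,0,2.2,0,0,0,1]' >/dev/null 2>&1; python3 -c "
from h import *
st()"
```

```text
7.1 [ 0.6544 -0.0024  0.0333] [0.172 0.985 0.001 0.002] [-0.5 -0.6 -0.2] 0.878 0.0
```

I wrote that row as if from the earlier base, so it went 2 cm lower than meant. No contact force was recorded. Backing up and checking the pan.

```bash
python3 -m crank '[0,0,0,0,0,0,1,0,0,0,0,0,0,1,0,0,-6,0,0,0,1,0,0,-12,0,0,0,1,0,0,-16,0,0,0,1,0,0,-16,0,0,0,1]'; python3 - <<'E'
from h import *
look("wrist",["pan_center","shaker_seat"],save="w3.png"); p,T,K=rim([.6545,-.003],.090); look("side",["pan_center"])
print(rel([.342,.314,.18]))
E
```

```text
time: 7.85
tcp_pos: [0.655, -0.0025, 0.1963]
orientation: [0.172, 0.985, 0.001, 0.004]
ft_force: [0.4, -0.2, -1.4]
width: 1.002
grasp_force: 0.0
wrist pan_center 0.59 [657.  -3.  67.]
rim [ 0.654 -0.004  0.09 ] score 66.0 median 26.6
side pan_center 0.78 [657.  -0.  66.]
side pan_center 0.17 [431. -83.  35.]
[39.83 19.26  1.05]
```

View pics/w3.png

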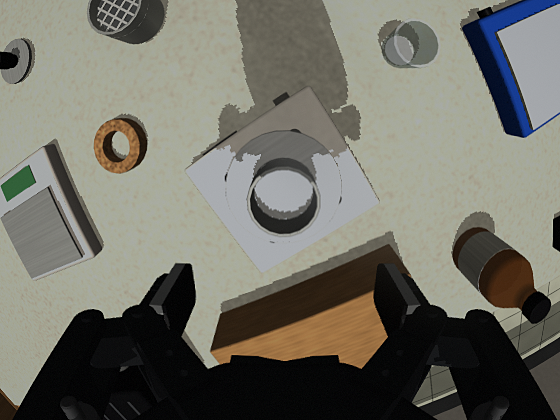

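The pan sits concentric in the collar (rim centre (284,203)) at home height. Next is the fine sieve.

```bash
python3 -m crank '[39.8,19.3,1,0,0,0,1,39.8,19.3,1,0,0,0,1,39.8,19.3,1,0,0,0,1,39.8,19.3,1,0,0,0,1,39.8,19.3,1,0,0,0,1,39.8,19.3,1,0,0,0,1,39.8,19.3,1,0,0,0,1,39.8,19.3,1,0,0,0,1,39.8,19.3,1,0,0,0,1,39.8,19.3,1,0,0,0,1]'
python3 - <<'E'
from h import *
look("wrist",["fine_sieve_center"]); p,T,K=rim([.342,.314],.056)
print(rel([p[0],p[1],.014])); st()
im=cv2.resize(cams.capture("wrist"),None,fx=2,fy=2); draw(p,T,K,im)
cv2.imwrite("pics/c2.png",im[200:600,350:800])
E
```

```text
time: 9.4
tcp_pos: [0.3445, 0.3128, 0.1811]
orientation: [0.174, 0.985, -0.0, 0.0]
ft_force: [-0.5, -0.3, -0.4]
width: 1.002
grasp_force: 0.0
wrist fine_sieve_center 0.8 [343. 309.  27.]
rim [0.3335 0.315  0.056 ] score 55.5 median 28.9
[ 1.08 -0.19 16.72]
9.55 [0.3443 0.3132 0.1812] [ 0.173  0.985 -0.     0.   ] [ 0.5 -0.3 -0.5] 0.998 0.0
```

View pics/c2.png

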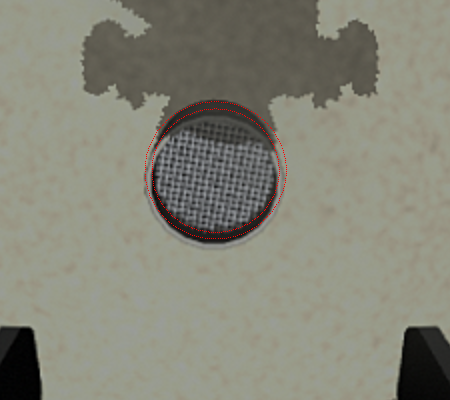

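The fit is about 7 px too high: the real rim bottom is near row 247, drawn at 240. The bench around it is nearly as bright as the rim, so I'll fit with edges instead.

```bash
python3 - <<'E'
from h import *
C=cams.calibration("wrist"); T=np.array(C["pose"]); K=np.array(C["intrinsics"]); im=cams.capture("wrist"); g=cv2.cvtColor(im,cv2.COLOR_BGR2GRAY)
print(g[205:230,282]); print(g[188,165+0:190] if 0 else g[192,240:260], g[192,308:324])
for p in ([.3335,.315],[.338,.313],[.342,.311]):
    P=np.array([p[0],p[1],.056]); d=np.array([.941,-.339,0]); e=np.array([.339,.941,0])
    print(p,proj("wrist",np.array([P+.027*d,P+.03*d,P-.027*d,P-.03*d,P+.03*e,P-.03*e]),T,K).round(1).tolist())
E
```

```text
[144 136 162 146  92 112 100  55  54  42  29  28  31  32  28  23  34 132
 146 127 147 155 153 153 153]
[151 154 153 152 150 151 152  94 134 161  95   9  24  66 131  34  56 105
  56  30] [143 131  96  45  40 104 159 134 133 149 149 148 148 148 150 151]
[0.3335, 0.315] [[282.4, 216.4], [282.4, 219.7], [282.1, 154.7], [282.0, 151.2], [317.5, 186.3], [247.0, 186.5]]
[0.338, 0.313] [[282.0, 221.7], [282.0, 224.9], [281.7, 160.6], [281.6, 157.0], [316.9, 191.8], [246.8, 192.1]]
[0.342, 0.311] [[281.4, 226.4], [281.4, 229.6], [281.1, 165.8], [281.0, 162.3], [316.2, 196.8], [246.3, 197.1]]
```

The edge profile matches (0.338, 0.313): inner edge at row 222, outer at 225.

```bash
python3 - <<'E'
from h import *
print(rel([.338,.313,.015]))
E
```

```text
[ 0.54 -0.26 16.63]
```

```bash
python3 -m crank '[0.6,-0.2,8,0,0,0,1,0.6,-0.2,13,0,0,0,1,0.6,-0.2,16.6,0,0,0,1,0.6,-0.2,16.6,0,0,0,1,0.6,-0.2,16.6,0,0,0,0.6,0.6,-0.2,16.6,0,0,0,0.6,0.6,-0.2,16.6,0,0,0,0.5,0.6,-0.2,16.6,0,0,0,0.5,0.6,-0.2,16.6,0,0,0,0.5,0.6,-0.2,16.6,0,0,0,0.5,0.6,-0.2,16.6,0,0,0,0.5]' 40
python3 -m crank '[0,0,-6,0,0,0,0.5,0,0,-12,0,0,0,0.5,0,0,-20,0,0,0,0.5,0,0,-20,0,0,0,0.5]'; python3 -c "
from h import *
print(rel([.655,-.003,.22]))"
```

```text
time: 11.02
tcp_pos: [0.3381, 0.3152, 0.0173]
orientation: [0.172, 0.985, 0.002, 0.001]
ft_force: [0.4, -2.1, 8.5]
width: 0.697
grasp_force: 43.6
time: 11.52
tcp_pos: [0.3386, 0.3161, 0.2208]
orientation: [0.172, 0.985, 0.005, 0.002]
ft_force: [-0.3, 0.1, -1.7]
width: 0.694
grasp_force: 44.5
[-4.059e+01 -1.928e+01 -2.000e-02]
```

```bash
python3 -m crank '[-40.6,-19.3,0,0,0,0,0.5,-40.6,-19.3,0,0,0,0,0.5,-40.6,-19.3,0,0,0,0,0.5,-40.6,-19.3,0,0,0,0,0.5,-40.6,-19.3,0,0,0,0,0.5,-40.6,-19.3,0,0,0,0,0.5,-40.6,-19.3,0,0,0,0,0.5,-40.6,-19.3,0,0,0,0,0.5,-40.6,-19.3,0,0,0,0,0.5,-40.6,-19.3,0,0,0,0,0.5,-40.6,-19.3,0,0,0,0,0.5]'
python3 - <<'E'
from h import *
s=st(); c=s["tcp_pos"]; look("wrist",["fine_sieve_center","pan_center"],save="w4.png"); p,T,K=rim([c[0],c[1]],c[2]+.0387); q,_,_=rim([.654,-.004],.090)
im=cv2.resize(cams.capture("wrist"),None,fx=2,fy=2); draw(p,T,K,im); draw(q,T,K,im)
cv2.imwrite("pics/c4.png",im[240:840,200:960]); print((p-c)*1000)
E
```

```text
time: 12.9
tcp_pos: [0.6528, -0.0027, 0.2156]
orientation: [0.171, 0.985, 0.001, -0.0]
ft_force: [0.9, -0.1, -2.0]
width: 0.692
grasp_force: 44.4
12.9 [ 0.6528 -0.0027  0.2156] [ 0.171  0.985  0.001 -0.   ] [ 0.9 -0.1 -2. ] 0.692 44.4
wrist fine_sieve_center 0.77 [656.  -6. 227.]
wrist pan_center 0.58 [655.  -7.  67.]
rim [ 0.6528 -0.0042  0.2543] score 58.1 median 34.6
rim [ 0.6505 -0.002   0.09  ] score 43.2 median 21.4
[ 0.  -1.5 38.7]
```

View pics/c4.png

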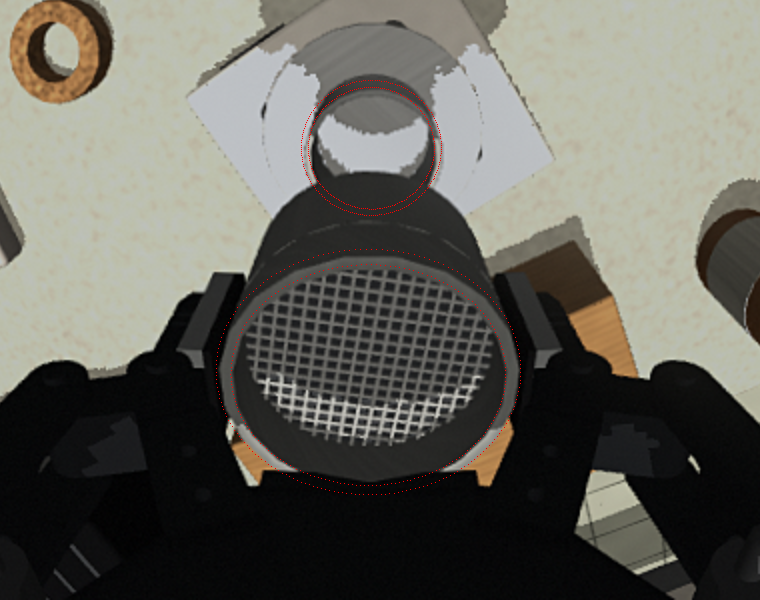

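The sieve is held upright. The fitted ring sits about 1 mm high at its top edge (row 250 against 257), and the pan is visible at (372,150). Lowering in stages.

```bash
python3 -m crank '[0,0,5,0,0,0,0.5,0,0,8.5,0,0,0,0.5,0,0,8.5,0,0,0,0.5,0,0,8.5,0,0,0,0.5]'; python3 -c "
from h import *
print(rel([.654,-.0025,.1013]))"
```

```text
time: 13.7
tcp_pos: [0.6546, -0.005, 0.1317]
orientation: [0.172, 0.985, 0.0, 0.001]
ft_force: [0.3, -0.0, -2.0]
width: 0.691
grasp_force: 44.4
[0.14 0.22 3.04]
```

```bash
python3 -m crank '[0.1,0.2,1,0,0,0,0.5,0.1,0.2,1.7,0,0,0,0.5,0.1,0.2,2.2,0,0,0,0.5,0.1,0.2,2.6,0,0,0,0.5,0.1,0.2,2.9,0,0,0,0.5,0.1,0.2,3.05,0,0,0,0.5,0.1,0.2,3.05,0,0,0,0.5]'; python3 -c "
from h import *
print(rel([.654,-.0025,.1013]))"
```

```text
time: 14.58
tcp_pos: [0.6535, -0.0027, 0.1014]
orientation: [0.172, 0.985, 0.0, 0.0]
ft_force: [-4.4, 0.5, 9.4]
width: 0.693
grasp_force: 45.5
[-0.04  0.03  0.01]
```

Seated height reached. Release and retreat.

```bash
python3 -m crank '[0,0,0,0,0,0,0.8,0,0,0,0,0,0,1,0,0,0,0,0,0,1,0,0,0,0,0,0,1,0,0,-6,0,0,0,1,0,0,-12,0,0,0,1,0,0,-14,0,0,0,1,0,0,-14,0,0,0,1]'; python3 - <<'E'
from h import *
look("wrist",["pan_center","fine_sieve_center"],save="w5.png"); p,T,K=rim([.6545,-.003],.140); look("side",["pan_center","fine_sieve_center"])
im=cv2.resize(cams.capture("wrist"),None,fx=2,fy=2); draw(p,T,K,im)
cv2.imwrite("pics/c5.png",im[200:600,350:800])
print(rel([.427,-.087,.2]))
E
```

```text
time: 15.58
tcp_pos: [0.654, -0.0026, 0.241]
orientation: [0.172, 0.985, 0.001, 0.001]
ft_force: [0.2, -1.2, -0.4]
width: 1.001
grasp_force: 0.0
wrist fine_sieve_center 0.58 [656.  -4. 107.]
wrist fine_sieve_center 0.38 [ 551. -160.   -1.]
rim [ 0.6535 -0.0045  0.14  ] score 59.9 median 33.3
side pan_center 0.6 [656.  -2.  64.]
side fine_sieve_center 0.8 [656.  -2. 114.]
[ 18.38 -15.59   3.91]
```

View pics/c5.png

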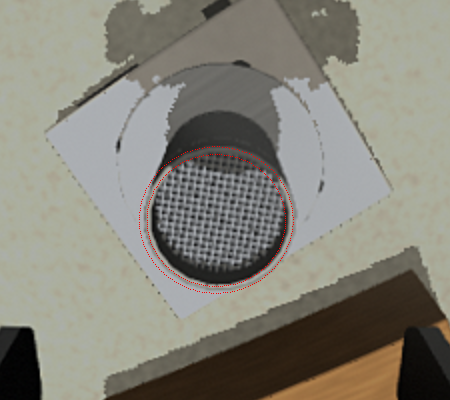

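The fine sieve is concentric on the pan (rim centred near (218,219)), and its size matches the seated height. Next is the coarse sieve.

```bash
python3 -m crank '[18.4,-15.6,2,0,0,0,1,18.4,-15.6,3.9,0,0,0,1,18.4,-15.6,3.9,0,0,0,1,18.4,-15.6,3.9,0,0,0,1,18.4,-15.6,3.9,0,0,0,1,18.4,-15.6,3.9,0,0,0,1,18.4,-15.6,3.9,0,0,0,1,18.4,-15.6,3.9,0,0,0,1]'
python3 - <<'E'
from h import *
look("wrist",["coarse_sieve_center"]); p,T,K=rim([.427,-.087],.066)
print(rel([p[0],p[1],.025])); st()
im=cv2.resize(cams.capture("wrist"),None,fx=2,fy=2); draw(p,T,K,im)
cv2.imwrite("pics/c6.png",im[200:600,350:800])
E
```

```text
time: 16.98
tcp_pos: [0.4283, -0.0867, 0.2009]
orientation: [0.172, 0.985, -0.0, 0.0]
ft_force: [-0.1, -0.1, 0.5]
width: 0.998
grasp_force: 0.0
wrist coarse_sieve_center 0.94 [428. -88.  35.]
rim [ 0.4285 -0.0855  0.066 ] score 56.7 median 36.3
[-0.03  0.16 17.57]
17.12 [ 0.4277 -0.0869  0.2007] [ 0.172  0.985 -0.    -0.   ] [0.3 0.6 0.2] 0.999 0.0
```

View pics/c6.png

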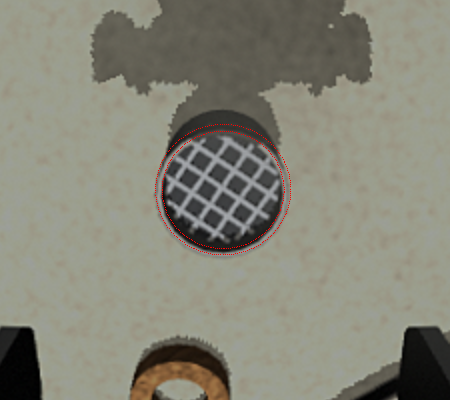

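The ring fits the coarse sieve at (223,190), and the cork ring is well clear. Grip and lift.

```bash
python3 -m crank '[0,0.15,8,0,0,0,1,0,0.15,13,0,0,0,1,0,0.15,17.6,0,0,0,1,0,0.15,17.6,0,0,0,1,0,0.15,17.6,0,0,0,0.6,0,0.15,17.6,0,0,0,0.6,0,0.15,17.6,0,0,0,0.5,0,0.15,17.6,0,0,0,0.5,0,0.15,17.6,0,0,0,0.5,0,0.15,17.6,0,0,0,0.5,0,0.15,17.6,0,0,0,0.5]' 40
python3 -m crank '[0,0,-6,0,0,0,0.5,0,0,-12,0,0,0,0.5,0,0,-18,0,0,0,0.5,0,0,-25,0,0,0,0.5,0,0,-25,0,0,0,0.5]'; python3 -c "
from h import *
print(rel([.654,-.003,.28]))"
```

```text
time: 18.55
tcp_pos: [0.4296, -0.0858, 0.027]
orientation: [0.172, 0.985, 0.001, 0.002]
ft_force: [-2.5, -2.3, 10.7]
width: 0.698
grasp_force: 43.0
time: 19.18
tcp_pos: [0.4302, -0.0858, 0.2799]
orientation: [0.172, 0.985, 0.003, 0.005]
ft_force: [0.5, 0.2, -1.7]
width: 0.699
grasp_force: 44.5
[-18.25  15.38   0.25]
```

```bash
python3 -m crank '[-18.2,15.4,0,0,0,0,0.5,-18.2,15.4,0,0,0,0,0.5,-18.2,15.4,0,0,0,0,0.5,-18.2,15.4,0,0,0,0,0.5,-18.2,15.4,0,0,0,0,0.5,-18.2,15.4,0,0,0,0,0.5,-18.2,15.4,0,0,0,0,0.5,-18.2,15.4,0,0,0,0,0.5]'
python3 - <<'E'
from h import *
s=st(); c=s["tcp_pos"]; look("wrist",["coarse_sieve_center","fine_sieve_center"]); p,T,K=rim([c[0],c[1]],c[2]+.039); q,_,_=rim([.654,-.004],.140)
im=cv2.resize(cams.capture("wrist"),None,fx=2,fy=2); draw(p,T,K,im); draw(q,T,K,im)
cv2.imwrite("pics/c7.png",im[240:840,200:960]); print((p-c)*1000)
E
```

```text
time: 20.18
tcp_pos: [0.6505, -0.0029, 0.2754]
orientation: [0.173, 0.985, 0.0, 0.0]
ft_force: [-0.1, 0.4, -1.4]
width: 0.696
grasp_force: 44.4
20.18 [ 0.6505 -0.0029  0.2754] [0.173 0.985 0.    0.   ] [-0.1  0.4 -1.4] 0.696 44.4
wrist coarse_sieve_center 0.55 [650.  -8. 283.]
wrist fine_sieve_center 0.96 [656.  -5. 114.]
rim [ 0.649  -0.0024  0.3144] score 59.2 median 34.6
rim [0.642 0.001 0.14 ] score 38.8 median 21.2
[-1.5  0.5 39. ]
```

View pics/c7.png

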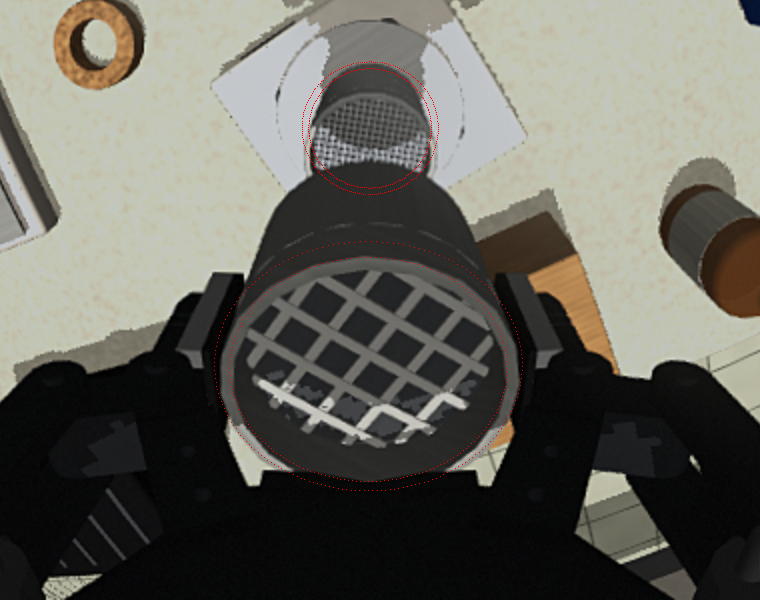

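The held coarse rim appears in the same image place as the fine sieve did (top row 257, columns 220–518), so I'll use the same TCP target.

```bash
python3 -m crank '[-0.2,0,5,0,0,0,0.5,-0.2,0,8.5,0,0,0,0.5,-0.2,0,8.5,0,0,0,0.5,-0.2,0,8.5,0,0,0,0.5]'; python3 -c "
from h import *
print(rel([.654,-.0025,.161]))"
```

```text
time: 20.98
tcp_pos: [0.6541, -0.0033, 0.1914]
orientation: [0.172, 0.985, 0.0, 0.001]
ft_force: [-0.3, -0.2, -0.6]
width: 0.703
grasp_force: 44.4
[0.05 0.07 3.04]
```

```bash
python3 -m crank '[0.1,0.1,1,0,0,0,0.5,0.1,0.1,1.7,0,0,0,0.5,0.1,0.1,2.2,0,0,0,0.5,0.1,0.1,2.6,0,0,0,0.5,0.1,0.1,2.9,0,0,0,0.5,0.1,0.1,3.05,0,0,0,0.5,0.1,0.1,3.05,0,0,0,0.5]'; python3 -c "
from h import *
print(rel([.654,-.0025,.161]))"
```

```text
time: 21.85
tcp_pos: [0.6536, -0.0019, 0.1611]
orientation: [0.172, 0.985, 0.001, 0.001]
ft_force: [-2.6, 0.5, 8.3]
width: 0.695
grasp_force: 44.7
[-0.06 -0.04  0.01]
```

```bash
python3 -m crank '[0,0,0,0,0,0,0.8,0,0,0,0,0,0,1,0,0,0,0,0,0,1,0,0,0,0,0,0,1,0,0,-6,0,0,0,1,0,0,-12,0,0,0,1,0,0,-14,0,0,0,1,0,0,-14,0,0,0,1]'; python3 - <<'E'
from h import *
look("wrist",["coarse_sieve_center"]); p,T,K=rim([.6545,-.003],.200); look("side",["pan_center","fine_sieve_center","coarse_sieve_center"],save="d2.png")
im=cv2.resize(cams.capture("wrist"),None,fx=2,fy=2); draw(p,T,K,im)
d=cv2.resize(cv2.imread("pics/d2.png")[130:250,260:400],None,fx=3,fy=3,interpolation=cv2.INTER_CUBIC)
cv2.imwrite("pics/c8.png",np.hstack([im[200:560,380:760],d]))
print(rel([.381,-.2655,.22]))
E
```

```text
time: 22.85
tcp_pos: [0.6534, -0.002, 0.301]
orientation: [0.172, 0.985, 0.001, 0.002]
ft_force: [-0.0, 0.7, -0.4]
width: 1.0
grasp_force: 0.0
wrist coarse_sieve_center 0.98 [654.  -4. 170.]
rim [ 0.6535 -0.0035  0.2   ] score 63.2 median 38.7
side pan_center 0.51 [655.  -1.  68.]
side fine_sieve_center 0.36 [564. 162.  -1.]
side coarse_sieve_center 0.81 [656.  -1. 166.]
[ 16.56 -34.     7.88]
```

View pics/c8.png

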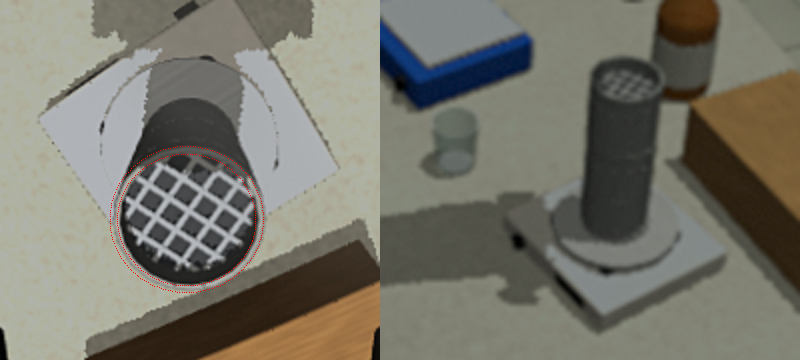

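The column stands straight: coarse rim at (190,220) in the left crop, and a straight, vertical column in the side view. Next is the lid.

```bash
python3 -m crank '[16.6,-34,0,0,0,0,1,16.6,-34,0,0,0,0,1,16.6,-34,7.8,0,0,0,1,16.6,-34,7.8,0,0,0,1,16.6,-34,7.8,0,0,0,1,16.6,-34,7.8,0,0,0,1,16.6,-34,7.8,0,0,0,1,16.6,-34,7.8,0,0,0,1,16.6,-34,7.8,0,0,0,1,16.6,-34,7.8,0,0,0,1]'
python3 - <<'E'
from h import *
st(); look("wrist",["lid_knob"]); 
C=cams.calibration("wrist"); T=np.array(C["pose"]); K=np.array(C["intrinsics"])
p,_,_=rim([.381,-.2655],.012,ri=.026,ro=.030)
q,_,_=rim([.381,-.2655],.046,ro=.012,ri=.010)
print(rel([p[0],p[1],.017]))
im=cv2.resize(cams.capture("wrist"),None,fx=2,fy=2); draw(p,T,K,im,r=(.03,)); 
q=p.copy(); q[2]=.046; draw(q,T,K,im,r=(.011,))
cv2.imwrite("pics/c9.png",im[200:600,350:800])
E
```

```text
time: 24.5
tcp_pos: [0.3825, -0.2645, 0.2216]
orientation: [0.171, 0.985, -0.0, 0.0]
ft_force: [-0.3, 0.4, -0.4]
width: 0.998
grasp_force: 0.0
24.5 [ 0.3825 -0.2645  0.2216] [ 0.171  0.985 -0.     0.   ] [-0.3  0.4 -0.4] 0.998 0.0
wrist lid_knob 0.94 [ 382. -271.   35.]
rim [ 0.377  -0.2675  0.012 ] score 39.5 median 19.8
rim [ 0.38   -0.2685  0.046 ] score 63.0 median 13.7
[ 0.35 -0.39 20.44]
```

View pics/c9.png

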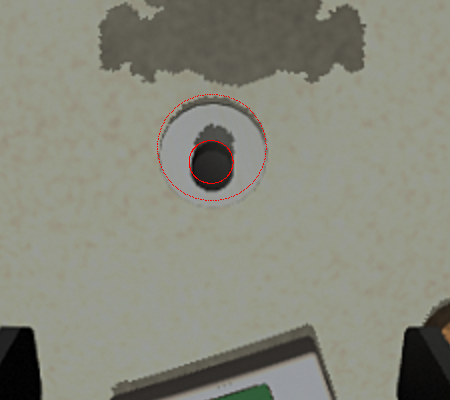

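The lid disc fit is about 4 px high, and the knob fit (0.380, -0.2685) agrees with that correction, so I'll use the knob fit.

```bash
python3 -c "
from h import *
print(rel([.3797,-.2684,.0175]))"
```

```text
[ 0.05 -0.37 20.38]
```

```bash
python3 -m crank '[0.1,-0.4,8,0,0,0,1,0.1,-0.4,14,0,0,0,1,0.1,-0.4,20.3,0,0,0,1,0.1,-0.4,20.3,0,0,0,1,0.1,-0.4,20.3,0,0,0,0.5,0.1,-0.4,20.3,0,0,0,0.4,0.1,-0.4,20.3,0,0,0,0.2,0.1,-0.4,20.3,0,0,0,0.1,0.1,-0.4,20.3,0,0,0,0.1,0.1,-0.4,20.3,0,0,0,0.1,0.1,-0.4,20.3,0,0,0,0.1,0.1,-0.4,20.3,0,0,0,0.1]' 40
python3 -m crank '[0,0,0,0,0,0,0.1,0,0,0,0,0,0,0.1,0,0,-6,0,0,0,0.1,0,0,-12,0,0,0,0.1,0,0,-18,0,0,0,0.1,0,0,-27,0,0,0,0.1,0,0,-27,0,0,0,0.1]'; python3 -c "
from h import *
print(rel([.654,-.003,.29]))"
```

```text
time: 26.25
tcp_pos: [0.38, -0.269, 0.0197]
orientation: [0.172, 0.985, 0.0, 0.001]
ft_force: [-1.2, 2.2, 10.5]
width: 0.237
grasp_force: 38.7
time: 27.12
tcp_pos: [0.3794, -0.2696, 0.2917]
orientation: [0.172, 0.985, 0.001, 0.003]
ft_force: [0.9, 0.3, -2.2]
width: 0.24
grasp_force: 40.2
[-16.78  34.4    0.33]
```

```bash
python3 -m crank '[-16.8,34.4,0.3,0,0,0,0.1,-16.8,34.4,0.3,0,0,0,0.1,-16.8,34.4,0.3,0,0,0,0.1,-16.8,34.4,0.3,0,0,0,0.1,-16.8,34.4,0.3,0,0,0,0.1,-16.8,34.4,0.3,0,0,0,0.1,-16.8,34.4,0.3,0,0,0,0.1,-16.8,34.4,0.3,0,0,0,0.1,-16.8,34.4,0.3,0,0,0,0.1,-16.8,34.4,0.3,0,0,0,0.1,-16.8,34.4,0.3,0,0,0,0.1]'
python3 - <<'E'
from h import *
s=st(); c=s["tcp_pos"]; look("wrist",["lid_knob","coarse_sieve_center"])
rim(c,c[2]+.0263,ro=.012,ri=.010); rim(c,c[2]-.0077,ri=.026,ro=.030); print(rel([.654,-.003,.2137]))
E
```

```text
time: 28.5
tcp_pos: [0.653, -0.0029, 0.2857]
orientation: [0.173, 0.985, 0.0, 0.0]
ft_force: [-0.2, -0.4, -1.4]
width: 0.24
grasp_force: 40.1
28.5 [ 0.653  -0.0029  0.2857] [0.173 0.985 0.    0.   ] [-0.2 -0.4 -1.4] 0.24 40.1
wrist lid_knob 0.82 [653.  -3. 302.]
wrist coarse_sieve_center 0.66 [651.  -6. 170.]
rim [ 0.653  -0.0029  0.312 ] score 33.9 median 17.0
rim [ 0.6515 -0.0019  0.278 ] score 46.6 median 25.8
[-0.09 -0.06  7.16]
```

```bash
python3 -m crank '[0,0,4,0,0,0,0.1,0,0,4.6,0,0,0,0.1,0,0,4.6,0,0,0,0.1,0,0,4.6,0,0,0,0.1]'; python3 -c "
from h import *
print(rel([.654,-.003,.2137]))"
```

```text
time: 29.25
tcp_pos: [0.6543, -0.0024, 0.2407]
orientation: [0.172, 0.985, 0.0, 0.001]
ft_force: [0.7, 0.3, -1.1]
width: 0.242
grasp_force: 40.1
[ 0.01 -0.07  2.7 ]
```

```bash
python3 -m crank '[0,-0.1,1,0,0,0,0.1,0,-0.1,1.6,0,0,0,0.1,0,-0.1,2,0,0,0,0.1,0,-0.1,2.3,0,0,0,0.1,0,-0.1,2.55,0,0,0,0.1,0,-0.1,2.7,0,0,0,0.1,0,-0.1,2.7,0,0,0,0.1]'; python3 -c "
from h import *
print(rel([.654,-.003,.2137]))"
```

```text
time: 30.12
tcp_pos: [0.6539, -0.0034, 0.2138]
orientation: [0.172, 0.985, 0.0, 0.001]
ft_force: [-1.4, 0.1, 7.0]
width: 0.238
grasp_force: 40.9
[0.01 0.04 0.01]
```

```bash
python3 -m crank '[0,0,0,0,0,0,0.5,0,0,0,0,0,0,0.8,0,0,0,0,0,0,1,0,0,0,0,0,0,1,0,0,0,0,0,0,1,0,0,-6,0,0,0,1,0,0,-10,0,0,0,1,0,0,-10,0,0,0,1,0,0,-10,0,0,0,1]'; python3 - <<'E'
from h import *
look("wrist",["lid_knob"],save="w10.png"); look("side",["lid_knob","coarse_sieve_center","pan_center"],save="d3.png"); st()
d=cv2.resize(cv2.imread("pics/d3.png")[110:250,270:410],(480,480),interpolation=cv2.INTER_CUBIC)
cv2.imwrite("pics/c10.png",np.hstack([cv2.imread("pics/w10.png")[:,130:440],cv2.resize(d,(420,420))]))
E
```

```text
time: 31.25
tcp_pos: [0.6527, -0.0028, 0.3116]
orientation: [0.172, 0.985, 0.0, -0.0]
ft_force: [-0.5, 0.1, -0.0]
width: 1.0
grasp_force: 0.0
wrist lid_knob 0.85 [653.  -5. 232.]
side lid_knob 0.62 [653.  -3. 229.]
side lid_knob 0.33 [659.  -7. 113.]
side coarse_sieve_center 0.88 [654.  -2. 168.]
side pan_center 0.59 [655.  -1.  67.]
31.55 [ 0.6528 -0.003   0.3114] [ 0.172  0.985 -0.    -0.001] [-0.1  0.4 -0.1] 1.0 0.0
```

View pics/c10.png

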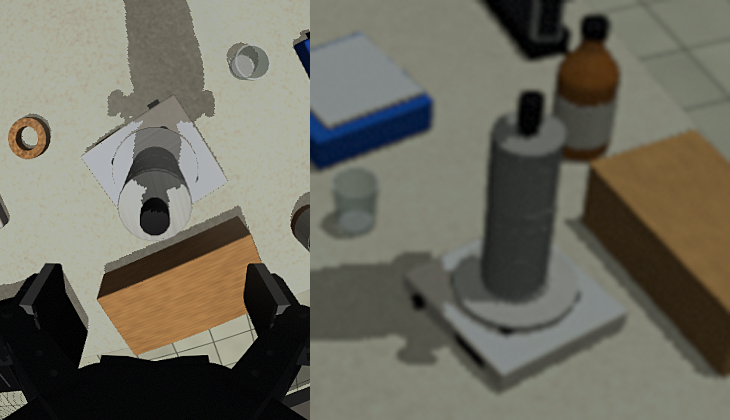

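The picture shows the lid flat and concentric on the column, with its knob at (153,217). The measured heights of 230, 168 and 67 mm match the seated values. The gripper is clear.

```bash
python3 -c "
from h import *
print(manip.job_done())"
```

```text
the job is handed in; nothing more can be done
None
```

The column is built on the shaker (pan, fine sieve, coarse sieve, lid): all released, upright and at seated height in the last pictures, cork ring and beaker never approached, and the job was handed in at about 32 s with no verdict returned.

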